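Lengthen the bench support to its last hole

TASK

The long panel needs the bench support with the wide wooden crossbar set to its longest. Push that support's spring button (the knurled knob) down, keep it down while you slide it along the slot towards the crossbar to the last hole, and let it pop all the way up there. Leave the other support, the one with the small round-topped block, at its present setting.

Things in the scene. Friction and masses are not known exactly. Their poses are not given: they have to be found in the camera images.
- support: Support with the wide crossbar (wood, 130 mm), screwed to the bench: base plate 200 x 70 mm, square steel tube 200 long, 36 wide, top 38 mm above the bench. Origin: underside centre of the plate; x along the tube towards the crossbar, z up. In the tube's top an 8 mm slot joins three 22 mm holes at x = -45, -9, +27 mm. The button is at y = 0, x = -45 mm + support_tube.
- support_tube (a joint): Slide of the inner tube with crossbar and button, towards the crossbar, m: about 0 in the first hole (start), 0.036 in the middle, 0.072 in the last; stops at -0.002 and 0.074. Friction about 2.5 N. Slides only while the button is down; up to 4 mm play either way in a hole. Let go within 5 mm of a hole's centre, the chamfered button rises into it.
- support_button (a joint): How far the button is pressed down, m: 0 up, 0.009 fully down; from 0.007 its 18 mm shoulder is below the tube's wall and it can slide. Spring: 4 N up, 8 N fully down. On its stem sits a round upright knurled knob, 24 mm across, 20 mm tall, to grip or push; with the button up, the knob's underside is 49 mm and its top 69 mm above the bench.
- other_tube (a joint): The same slide on the other support (same make and button, but a 45 mm wide round-topped wooden block on its end instead of the crossbar), m: about 0 in its middle hole, where it starts and must stay. The two supports stand side by side, either one on the left.

How it is judged:
On the way:
1. the button of the support with the crossbar is pushed down in its first hole (value of joint support_button above 0.006 m and value of joint support_tube below 0.015 m), for 0.05 s.
At the end, for the whole second after the job is handed in: The support with the crossbar is slid out to its last hole (slide over 66 mm), its button has popped up to within 2 mm of fully up, it is at rest, and the other support still stands in its middle hole (within 8 mm) (value of joint support_tube above 0.066 m and value of joint support_button below 0.002 m and velocity of joint support_tube between -0.01 and 0.01 m/s and value of joint other_tube between -0.008 and 0.008 m); the robot touches nothing.
It fails at once if the other support is slid out of its hole (value of joint other_tube above 0.012 m or value of joint other_tube below -0.012 m).
It also fails if it takes over 29 s, if anything falls off the work surface, if the arm or the gripper's body presses on something with over 40 N, if the wrist force passes 120 N, or if a joint passes its speed limit or range.

ROBOT

A 6-joint arm with a two-finger parallel gripper is mounted at the origin on the work surface. World frame = base frame: x ahead of the robot, y to its left, z up, the work surface at z = 0. Lengths are in m, angles in rad, forces in N, time in s.
With the tool pointing down it reaches from about 0.275 to 0.825 m from the base axis. Payload 4.9 kg.
Tool frame: the origin (TCP) lies midway between the tips of the shut fingers; the grasp point (between the pads) lies 19 mm behind it (grip_point_offset is the distance from the TCP to the grasp point, in m); z points along the fingers, y is the line along which they close (so a half turn about z gives the same grasp; the last joint's range is limited). The gripper opens to 85 mm and grips with 20 to 120 N. Pads are 22 mm wide; open, the fingers measure 114 mm over their backs; the gripper's body (76 mm by 85 mm) begins 54 mm behind the grasp point. The pads swing forward as they close: fully open they stand 13 mm farther back than shut.
Start: joints at [1.011, 0.326, -0.193, 1.052, 0, 1.437], TCP at [0.227, 0.501, 0.231] pointing down, gripper open.
Joint ranges: [-2.65, 2.65], [-0.97, 1.79], [-1.3, 1.35], [-1.93, 2.1], [-1.47, 1.37], [-3.14, 3.14]. Speed limits (rad/s): [2.57, 2.57, 3.14, 3.14, 3.14, 3.14].

INTERFACE

Orientations are given as a rotation vector (axis times angle).
In Python, from cell import * gives the robot as it stands. Calls block until the motion is done:
- movep(position, orientation): joint-space move of the TCP to a pose.
- move_l(position, velocity=0.15, rot=None, until_force=None): straight line of the TCP; rot=None keeps the orientation; velocity is the mean speed in m/s. With until_force (N) it stops when the force on the tool has changed by that much, and returns True; else False.
- set_joints(angles): joint-space move.
- let_go() and grab(newtons=None): open the fingers fully, or close them until they stop; newtons is the grip in N (None keeps the last).
- sleep(seconds).
- ik(position, orientation): joint angles nearest the present ones, or None.
- get_state(): the state.
- grab_frame(name): name is "scene" or "top"; returns a dict with "img" (480x640x3 uint8, red, green, blue), "fx", "fy", "cx", "cy" (pixels), "k1" (the pictures are not rectified: a ray, as slopes to the right and down, at radius r is drawn at 1 + k1 r^2 times it, then the intrinsics apply), "cam_to_world" (4x4, takes a point from camera to world coordinates). Camera axes: x right, y down, z forward; pixel columns grow to the right and rows downward; lengths in m; the calibration is good to about 2 mm. A picture is of the moment at which its call begins. There is no depth.
A pose or a line that the arm cannot do raises MotionError and nothing moves.
- sign_off(): hands the job in; it is judged then, once.
Trained networks look in the newest picture that a camera, given by its name, has taken for a name from the list of things; names that differ only in an ending like _2 or _b are one class to them, and where a whole thing is asked for, a point or a joint stands for the part that bears it (a point fixed in the world has none). Each returns a list of dicts, best first, with "score" (0 to 1); they miss things now and then, are a little off and sometimes report something else, mostly with a low value. They report only what shows in the picture. A call takes as long as a camera call.
- spot_in(camera, name): "centre" ([column, row] in pixels, amid what is visible of it).
- silhouettes(camera, name): "mask" (480x640 bool, what is visible of it) and "centre" ([column, row] in pixels, amid what is visible of it).
- tip_of(camera, name): "centre" ([column, row] in pixels: a listed point, or the origin of a listed thing).
The state is a dict: "clock": time; "q": joint angles; "joint_velocities": joint speeds; "tau": joint torques, N m; "position": TCP position; "eef_rot": TCP orientation; "contact_force": force on the tool from outside, world axes, zero at the start; "wrist_torque": the same for the moment, N m; "finger_gap": opening from 0.0 (shut) to 1.0 (fully open); "grasp_force": force on a finger pad.
Only numpy, scipy, OpenCV 4.12 (cv2) and the standard library are available. Lean on these libraries where they do the work, as an engineer would, in place of code of your own. Each camera call takes 0.05 s, during which the arm holds its last target. There are 200 camera calls.

## Working session

There is one attempt and no reset: what is moved stays moved. The work goes in short steps, each a Python script; the robot and the scene stay as the last script left them, time stands still between calls to the robot, and variables do not carry over. Pictures are saved under pics/ and viewed, at most 10 in all, crops included, and the job is handed in when it is done.

```bash
ls; mkdir -p pics
python3 - <<'E'
from cell import *
import cv2
for c in ("scene","top"):
    f=grab_frame(c); cv2.imwrite(f"pics/{c}0.png",f["img"][:,:,::-1])
    print(c,f["fx"],f["cx"],f["cy"],f["k1"],f["cam_to_world"])
    for n in ("support","support_tube","support_button","other_tube"):
        print(n,[(round(d["score"],2),d["centre"]) for d in spot_in(c,n)],[(round(d["score"],2),d["centre"]) for d in tip_of(c,n)])
print(get_state())
E
```

```text
pics
scene 525.6812152161027 325.840899355853 244.19197660253798 -0.09393833518401819 [[ 0.36680368  0.6565326  -0.65910546  1.07212267]
 [ 0.93022177 -0.24974874  0.2689108  -0.22258721]
 [ 0.01193795 -0.71175172 -0.70232968  0.63566618]
 [ 0.          0.          0.          1.        ]]
support [(0.69, [211.4, 327.4])] [(0.73, [204.3, 294.6])]Traceback (most recent call last):
  File "<stdin>", line 7, in <module>
ValueError: it knows: support
```

```bash
cat > h.py <<'E'
from cell import *
import cv2, numpy as np
def ray(f,uv,z):
    K=np.array([[f["fx"],0,f["cx"]],[0,f["fy"],f["cy"]],[0,0,1.]])
    p=cv2.undistortPoints(np.array([[uv]],float),K,np.array([f["k1"],0,0,0.]))[0,0]
    T=np.array(f["cam_to_world"]); d=T[:3,:3]@[p[0],p[1],1]; o=T[:3,3]
    return o+d*(z-o[2])/d[2]
E
python3 - <<'E'
from h import *
for c in ("scene","top"):
    f=grab_frame(c); cv2.imwrite(f"pics/{c}0.png",f["img"][:,:,::-1])
    print(c,np.round(f["cam_to_world"],3).tolist())
    for fn in (spot_in,tip_of):
        for d in fn(c,"support"): print(fn.__name__,d["score"],d["centre"],ray(f,d["centre"],0.02))
print(get_state())
E
```

```text
scene [[0.367, 0.657, -0.659, 1.072], [0.93, -0.25, 0.269, -0.223], [0.012, -0.712, -0.702, 0.636], [0.0, 0.0, 0.0, 1.0]]
call 0.8 [211.1, 327.0] [ 0.5936637  -0.20388474  0.02      ]
call 0.65 [202.1, 295.5] [ 0.53076875 -0.20347832  0.02      ]
top [[-0.014, -0.996, 0.089, 0.481], [-0.999, 0.018, 0.044, -0.027], [-0.045, -0.088, -0.995, 0.769], [0.0, 0.0, 0.0, 1.0]]
call 0.88 [447.3, 222.5] [ 0.55875449 -0.19064448  0.02      ]
call 0.62 [448.7, 252.1] [ 0.51660887 -0.19108009  0.02      ]
{'clock': 0.5, 'q': array([ 1.01080328e+00,  3.26264952e-01, -1.92627054e-01,  1.05201656e+00,
       -1.68312045e-05,  1.43662818e+00]), 'joint_velocities': array([ 1.17815679e-03,  6.49352203e-04, -3.37416427e-04, -7.37429981e-04,
        8.06152531e-04, -4.89300044e-05]), 'tau': array([-4.27135892e-04, -4.42964745e+01,  2.62537336e+01,  2.84202048e-03,
       -1.32702321e-04,  9.14145431e-06]), 'position': array([0.22716245, 0.50088505, 0.23123514]), 'eef_rot': array([-6.63837307e-01, -3.07063250e+00,  1.74785177e-04]), 'contact_force': array([-0.74548396,  0.19824749,  1.60587724]), 'wrist_torque': array([-0.04465136,  0.06014079, -0.00631559]), 'grasp_force': 0.0, 'finger_gap': 0.99936287270921}
```

View pics/scene0.png

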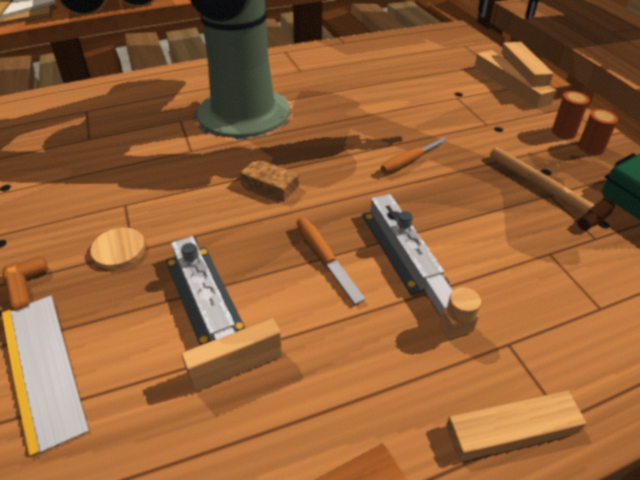

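View pics/top0.png

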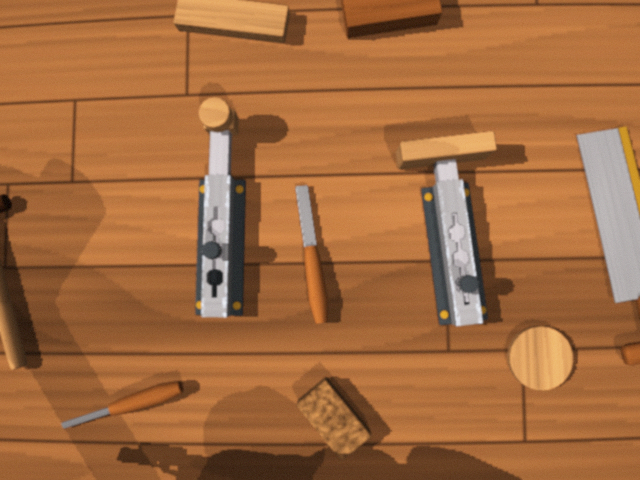

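The scene view shows the crossbar support on the left, with its knob at (189,250), and the round-block support on the right. In the top view the crossbar support is on the right: knob at (467,284), free holes at about (461,257) and (457,232), crossbar at (447,150).

Run:
```python
from h import *
out=[]
for c,(u,v) in (("scene",(189,250)),("top",(467,284))):
    f=grab_frame(c); im=f["img"]
    r=im[v-45:v+45,u-45:u+45]; out.append(cv2.resize(r[:,:,::-1],(400,400),interpolation=cv2.INTER_NEAREST))
    print(c,ray(f,(u,v),.069),ray(f,(u,v),.059))
    if c=="top":
        for uv,z in (((461,257),.038),((457,232),.038),((428,197),.005),((444,315),.005),((484,309),.005),((466,190),.005)): print(uv,ray(f,uv,z))
cv2.imwrite("pics/c1.png",np.hstack(out))
```

```text
scene [ 0.47802272 -0.20478465  0.069     ] [ 0.4675386  -0.20447048  0.059     ]
top [ 0.47183376 -0.20297256  0.069     ] [ 0.47170514 -0.20548123  0.059     ]
(461, 257) [ 0.50868484 -0.20385909  0.038     ]
(457, 232) [ 0.5434068  -0.19964997  0.038     ]
(428, 197) [ 0.59820252 -0.16727671  0.005     ]
(444, 315) [ 0.42736551 -0.18460741  0.005     ]
(484, 309) [ 0.43491348 -0.24211431  0.005     ]
(466, 190) [ 0.60748822 -0.22301541  0.005     ]
```

View pics/c1.png

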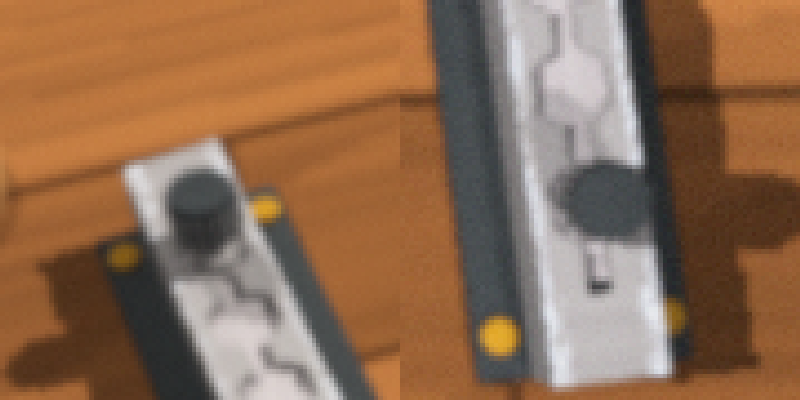

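```bash
cat >> h.py <<'E'
from scipy.spatial.transform import Rotation as R
a=0.106; d=np.array([np.cos(a),np.sin(a),0]); K=np.array([.4723,-.2075,0])
def rots():
    out=[]
    for s in (1,-1):
        z=np.array([0,0,-1.]); y=s*d
        out.append(R.from_matrix(np.c_[np.cross(y,z),y,z]).as_rotvec())
    return out
def at(s,z): return K+d*s+[0,0,z]
def st(*m):
    s=get_state(); print(*m,round(s["clock"],2),np.round(s["position"],4),"F",np.round(s["contact_force"],1),"gap",round(s["finger_gap"],3),"g",round(s["grasp_force"],1))
E
python3 - <<'E'
from h import *
best=min((r for r in rots() if ik(at(0,.14),r) is not None),key=lambda r:abs(ik(at(0,.14),r)-get_state()["q"]).max())
print(best, ik(at(0,.14),best), ik(at(.075,.037),best))
movep(at(0,.14),best); st("above")
print(move_l(at(0,.047),.12,until_force=8)); st("down")
grab(60); st("grip")
for c,(u,v) in (("scene",(189,250)),):
    f=grab_frame(c); cv2.imwrite("pics/g.png",cv2.resize(f["img"][v-90:v+60,u-100:u+100,::-1],(800,600)))
E
```

```text
[2.1006409  2.33600347 0.        ] [-0.55711294  0.34652978 -0.41626161  0.80800494  0.          0.90768338] [-0.47666703  0.57824979 -0.34226011  0.65028642  0.          0.9881293 ]
above 3.27 [ 0.4726 -0.2068  0.1401] F [-0.  -0.1  0.4] gap 1.001 g 0.0
False
down 4.19 [ 0.4728 -0.2077  0.0475] F [-0.2 -1.2 -0.1] gap 1.001 g 0.0
grip 4.79 [ 0.4724 -0.2076  0.0473] F [-1.8  0.6  5.2] gap 0.258 g 58.5
```

View pics/g.png

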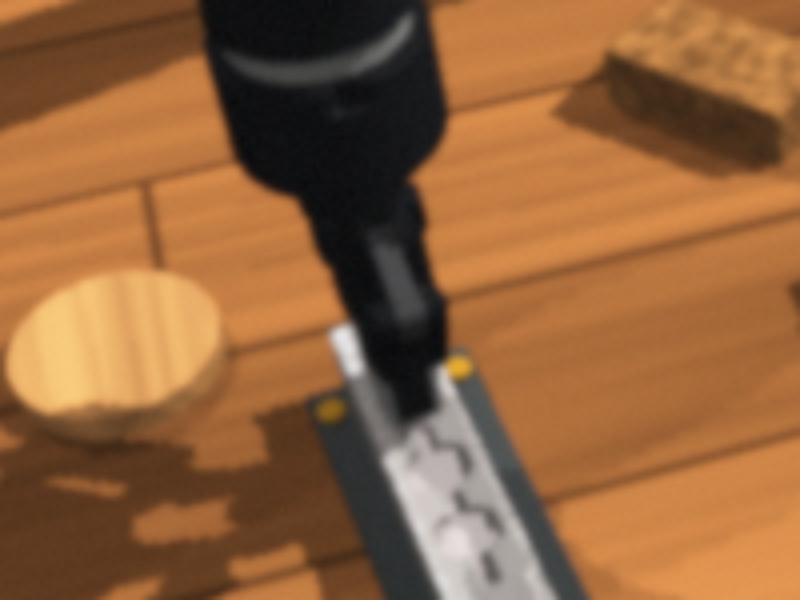

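The closed fingers are around the knob at about (405,390) in the crop, and the gap of about 22 mm fits a 24 mm knob. Next I press down.

Run:
```python
from h import *
z=.047
while z>.036:
    z-=.0015; move_l(at(0,z),.03)
    F=get_state()["contact_force"][2]; st("z%.4f"%z)
    if F>14: break
sleep(.1); print(move_l(at(.012,z),.06,until_force=15)); st("slide")
```

```text
z0.0455 5.09 [ 0.4724 -0.2076  0.0456] F [-0.8  0.4  4.9] gap 0.256 g 58.6
z0.0440 5.34 [ 0.4724 -0.2076  0.0441] F [-0.9 -0.2  4.5] gap 0.255 g 58.6
z0.0425 5.59 [ 0.4724 -0.2076  0.0426] F [-1.5  0.2  6. ] gap 0.255 g 58.7
z0.0410 5.84 [ 0.4724 -0.2076  0.0412] F [-2.  -0.1  7.7] gap 0.255 g 58.7
z0.0395 6.09 [ 0.4724 -0.2076  0.0398] F [-1.7  0.1  7.7] gap 0.258 g 58.8
z0.0380 6.34 [ 0.4725 -0.2076  0.0385] F [-1.7  0.6  7.1] gap 0.259 g 59.4
z0.0365 6.59 [ 0.4735 -0.2076  0.0383] F [-2.1  4.3 19.9] gap 0.258 g 60.3
False
slide 7.04 [ 0.4868 -0.2063  0.0384] F [ 0.2  2.6 16. ] gap 0.255 g 59.9
```

The button bottomed out with the milestone conditions met, and it slides freely. I'll continue to the last hole.

Run:
```python
from h import *
move_l(at(.060,.0372),.08,until_force=20); st("60")
s=.060
while s<.078:
    p=(get_state()["position"]-K)@d
    if p>=.0715: break
    s+=.002; hit=move_l(at(s,.0372),.03,until_force=12); st("s%.3f"%s)
    if hit: break
print("p",(get_state()["position"]-K)@d)
let_go(); st("open"); p=get_state()["position"]; move_l([p[0],p[1],.14],.15); st("up")
f=grab_frame("top"); cv2.imwrite("pics/t2.png",cv2.resize(f["img"][80:380,180:580,::-1],(800,600)))
movep([.36,-.0,.25],get_state()["eef_rot"]) ; st()
o=[]
for c,(u,v) in (("scene",(200,280)),("top",(455,250))):
    f=grab_frame(c); o.append(cv2.resize(f["img"][v-75:v+75,u-50:u+50,::-1],(400,600)))
cv2.imwrite("pics/t3.png",np.hstack(o))
```

```text
60 7.79 [ 0.5341 -0.2014  0.0385] F [1.4 0.6 9.7] gap 0.255 g 59.4
s0.062 8.04 [ 0.5353 -0.2013  0.0385] F [-0.9  1.4 10.4] gap 0.256 g 59.5
s0.064 8.29 [ 0.537  -0.2011  0.0385] F [-1.7  0.7 11.3] gap 0.256 g 59.5
s0.066 8.54 [ 0.539  -0.201   0.0385] F [-1.7  1.4 11.9] gap 0.26 g 59.5
s0.068 8.79 [ 0.541  -0.2008  0.0385] F [-1.5  1.  10.8] gap 0.259 g 59.5
s0.070 9.04 [ 0.5429 -0.2006  0.0385] F [-1.3  1.9 11.4] gap 0.256 g 59.5
s0.072 9.29 [ 0.5449 -0.2003  0.0384] F [-1.5  0.7 11.1] gap 0.259 g 59.5
p 0.07295504833096103
open 9.93 [ 0.5438 -0.1998  0.037 ] F [ 0.5 -0.2  0.1] gap 1.0 g 0.0
up 10.76 [ 0.5433 -0.1996  0.1393] F [-0.   0.2 -0.7] gap 1.001 g 0.0
11.93 [ 0.3609 -0.0005  0.2499] F [ 0.5 -0.9  0.9] gap 0.995 g 0.0
```

View pics/t3.png

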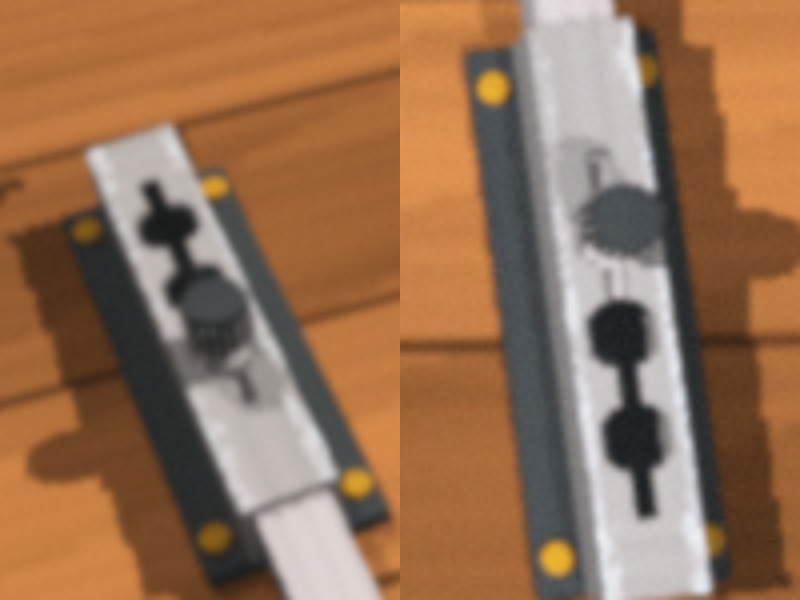

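Both views show the knob in the last hole, with the first two holes dark and empty. Its top face is at scene (203,280) and top (461.5,229.5). I'll check its height by triangulation.

Run:
```python
from h import *
a_,b=grab_frame("scene"),grab_frame("top")
for z in (.055,.060,.065,.069,.073): print(z,ray(a_,(203,280),z),ray(b,(461.5,229.5),z))
print("before",[ray(a_,(189.7,246.6),.069),ray(b,(470.6,283.4),.069)])
```

```text
0.055 [ 0.53271087 -0.19701722  0.055     ] [ 0.54523926 -0.20186173  0.055     ]
0.06 [ 0.53735564 -0.1972374   0.06      ] [ 0.54478829 -0.20063977  0.06      ]
0.065 [ 0.5420004  -0.19745757  0.065     ] [ 0.54433732 -0.19941781  0.065     ]
0.069 [ 0.54571622 -0.19763372  0.069     ] [ 0.54397654 -0.19844024  0.069     ]
0.073 [ 0.54943203 -0.19780986  0.073     ] [ 0.54361576 -0.19746267  0.073     ]
before [array([ 0.47110637, -0.20235607,  0.069     ]), array([ 0.47253729, -0.20773829,  0.069     ])]
```

```bash
python3 -c "
from cell import *
print(sign_off())"
```

```text
the job is handed in; nothing more can be done
None
```

I slid the crossbar support out about 73 mm to its last hole. The camera puts its knob top at about 67 mm ± 2 mm, against 69 mm fully up and 60 mm if still down. I kept clear of the other support but did not measure it again, and I handed the job in at about 12 s on the robot's clock; no verdict came back.

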